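# Check the microphone cases for stiff hinges

### The arm

A 7-joint arm with a two-finger parallel gripper is mounted at the origin on the work surface. World frame = base frame: x ahead of the robot, y to its left, z up, the work surface at z = 0. Lengths are in m, angles in rad, forces in N, time in s.
With the tool pointing down it reaches from about 0.425 to 0.95 m from the base axis. Payload 4.7 kg.
Tool frame: the origin (TCP) lies on the centre line of the jaws, within the pads' length; the fingertips stand robot.nose_length ahead of it and the grasp point (between the pads) lies 8 mm behind it (robot.nose_length is the distance from the TCP to the fingertips, in m); z points along the fingers, x is the direction in which the jaws open and shut, and the axes are right-handed (so a half turn about z gives the same grasp; the last joint's range is limited). The gripper opens to 85 mm and grips with 20 to 120 N. Pads are 22 mm wide; open, the fingers measure 114 mm over their backs; the gripper's body (76 mm by 85 mm) begins 54 mm behind the grasp point. The pads swing forward as they close: fully open they stand 13 mm farther back than shut.
Start: joints at [1.25, 0.469, -0.049, 1.532, 0.024, 1.141, -0.082], TCP at [0.194, -0.646, 0.242] pointing down, gripper open.
Joint ranges: [-2.59, 2.59], [-0.33, 1.99], [-1.39, 1.29], [0.1, 2.45], [-1.04, 4.18], [0.21, 1.99], [-2.66, 2.66]. Speed limits (rad/s): [2.57, 2.57, 3.14, 3.14, 3.14, 3.14, 3.14].

### API

Orientations are given as [roll, pitch, yaw] about the fixed x, y, z axes, in that order (R = Rz(yaw) Ry(pitch) Rx(roll)).
In Python, from plant import robot gives the robot as it stands. Calls block until the motion is done:
- robot.goto(position, orientation): joint-space move of the TCP to a pose.
- robot.move_straight(position, vel=0.15, attitude=None, contact_N=None): straight line of the TCP; attitude=None keeps the orientation; vel is the mean speed in m/s. With contact_N (N) it stops when the force on the tool has changed by that much, and returns True; else False.
- robot.move_joints(angles): joint-space move.
- robot.grip(opening, strength=None): opening from 0.0 (shut) to 1.0 (fully open); strength is the grip in N (None keeps the last); returns when the fingers have stopped.
- robot.sleep(seconds).
- robot.inverse_kinematics(position, orientation): joint angles nearest the present ones, or None.
- robot.sense(): the state.
- robot.grab_frame(name): name is "scene" or "top"; returns a dict with "image" (384x512x3 uint8, red, green, blue), "range_z" (384x512 float32, m along the optical axis (not along the pixel's ray), 0 where there is no reading), "fx", "fy", "cx", "cy" (pixels), "R" (3x3) and "t" (3): a world point X has camera coordinates R X + t. Camera axes: x right, y down, z forward; pixel columns grow to the right and rows downward; lengths in m; the calibration is good to about 2 mm. A picture is of the moment at which its call begins.
A pose or a line that the arm cannot do raises robot.IKError and nothing moves.
- robot.close_job(): hands the job in, once; it reports no verdict.
The state is a dict: "t": time; "joint_pos": joint angles; "joint_velocities": joint speeds; "effort": joint torques, N m; "tcp_pos": TCP position; "tcp_rot": TCP orientation; "wrist_force": force on the tool from outside, world axes, zero at the start; "torque": the same for the moment, N m; "opening": opening from 0.0 (shut) to 1.0 (fully open).
Only numpy, scipy, OpenCV 4.12 (cv2) and the standard library are available. Lean on these libraries where they do the work, as an engineer would, in place of code of your own. Each camera call takes 0.05 s, during which the arm holds its last target. There are 200 camera calls.

### The job

Lift the lid of each of the three microphone cases in the rack about half-way (some 45 degrees) and feel whether it swings freely: leave each free one fully open in its bay. When one is stiff, let go of its lid there for a moment to see that it stays up by itself, then shut it again, slide that case out of its bay by the tongue (it cannot be lifted there), let go of it on the table, then take it across its sides and set it down, without dropping it, shut and flat in the repair tray; leave the other things on the table where they are.

Things in the scene. Friction and masses are not known exactly. Their poses are not given: they have to be found in the camera images.
- case_a_mid (a point): Centre of one of three like black hinged microphone cases, 23 mm above its underside. Shut: 110 mm long (x), 58 wide (y), 46 high (base 26, lid 20), about 0.8 kg. Case -x is the front with the lid's tongue (robot side), +x the hinge end. Shut and held firmly and low across its sides, base and lid together, it carries well; lifted by the tongue it swings open.
- case_a_hinge (a point): Hinge line of that lid (axis along case y): 55 mm behind the case's centre, 26 mm above its underside. Below it a heel 18 mm long and 7 mm thick sticks out backwards under the rack's steel strip, so the case cannot be lifted while home; it slides out forwards (-x) along the table.
- tongue_a (a point): Grip point on the lid's tongue, a grey bar 40 mm long, 14 wide (y), 12 thick, straight out of the middle of the lid's front edge. The point lies 28 mm out from that edge, 138 mm from the hinge along the lid and 12 mm above the hinge line when shut (38 mm above the table). It moves with the lid; pinched across its width, it turns between the fingers.
- lid_a (a joint): Lid angle, rad: 0 shut, 1.57 upright, stop at 1.9. A free lid has only its weight (100 g, 0.06 N m at the hinge when level): let go below 1.2 it falls shut, past 1.5 it falls open to the stop. A stiff hinge drags with about 0.25 N m (1.8 N at the tongue) stays where left, and binds at 1.15. Names and looks do not tell which.
- case_b_mid (a point): Centre of one of three like black hinged microphone cases, 23 mm above its underside. Shut: 110 mm long (x), 58 wide (y), 46 high (base 26, lid 20), about 0.8 kg. Case -x is the front with the lid's tongue (robot side), +x the hinge end. Shut and held firmly and low across its sides, base and lid together, it carries well; lifted by the tongue it swings open.
- case_b_hinge (a point): Hinge line of that lid (axis along case y): 55 mm behind the case's centre, 26 mm above its underside. Below it a heel 18 mm long and 7 mm thick sticks out backwards under the rack's steel strip, so the case cannot be lifted while home; it slides out forwards (-x) along the table.
- tongue_b (a point): Grip point on the lid's tongue, a grey bar 40 mm long, 14 wide (y), 12 thick, straight out of the middle of the lid's front edge. The point lies 28 mm out from that edge, 138 mm from the hinge along the lid and 12 mm above the hinge line when shut (38 mm above the table). It moves with the lid; pinched across its width, it turns between the fingers.
- lid_b (a joint): Lid angle, rad: 0 shut, 1.57 upright, stop at 1.9. A free lid has only its weight (100 g, 0.06 N m at the hinge when level): let go below 1.2 it falls shut, past 1.5 it falls open to the stop. A stiff hinge drags with about 0.25 N m (1.8 N at the tongue) stays where left, and binds at 1.15. Names and looks do not tell which.
- case_c_mid (a point): Centre of one of three like black hinged microphone cases, 23 mm above its underside. Shut: 110 mm long (x), 58 wide (y), 46 high (base 26, lid 20), about 0.8 kg. Case -x is the front with the lid's tongue (robot side), +x the hinge end. Shut and held firmly and low across its sides, base and lid together, it carries well; lifted by the tongue it swings open.
- case_c_hinge (a point): Hinge line of that lid (axis along case y): 55 mm behind the case's centre, 26 mm above its underside. Below it a heel 18 mm long and 7 mm thick sticks out backwards under the rack's steel strip, so the case cannot be lifted while home; it slides out forwards (-x) along the table.
- tongue_c (a point): Grip point on the lid's tongue, a grey bar 40 mm long, 14 wide (y), 12 thick, straight out of the middle of the lid's front edge. The point lies 28 mm out from that edge, 138 mm from the hinge along the lid and 12 mm above the hinge line when shut (38 mm above the table). It moves with the lid; pinched across its width, it turns between the fingers.
- lid_c (a joint): Lid angle, rad: 0 shut, 1.57 upright, stop at 1.9. A free lid has only its weight (100 g, 0.06 N m at the hinge when level): let go below 1.2 it falls shut, past 1.5 it falls open to the stop. A stiff hinge drags with about 0.25 N m (1.8 N at the tongue) stays where left, and binds at 1.15. Names and looks do not tell which.
- rack_mid (a point): Plywood rack fixed to the table: three bays 84 mm apart along its y, front (-x) open, no floor. Point at table height under the centre of the middle bay's case. Dividers 22 mm wide, 28 high, x -50 to +75 mm, leave 2 mm beside a case. A strip 10 to 15 mm up, from x +60 mm back, holds the heels. Pulled 80 to 95 mm forward, a case can be taken across its middle.
- tray_in (a point): Centre of the inner floor of the repair tray, an open aluminium tray fixed to the table: outside 210 (x) by 160 (y) by 34 mm high, walls 5 mm, floor 5 mm above the table. Empty at the start.
- recorder: Black cassette recorder, 150 x 100 x 40 mm; origin at its underside. Not part of the job: leave it alone.
- mug: White mug, 80 mm wide, 92 mm high; origin at its underside. Not part of the job: leave it alone.
- tape_roll: Roll of grey tape lying flat, 96 mm across, 24 mm high; origin at its underside. Not part of the job: leave it alone.
- driver: Screwdriver lying on the table; origin at its underside. Not part of the job: leave it alone.
- cleaner: White bottle, 56 mm across, 130 mm high; origin at its underside. Not part of the job: leave it alone.
Things that resemble listed ones, but are neither listed nor needed, are in the scene too. Leave any purple or turquoise look-alike of the part that bears case_c_mid alone.

How it is judged:
By the outcome, as a careful person would: the job done as asked, in the order asked, and still so for the second after the job is handed in, with the robot touching nothing.
It also fails if it takes over 72 s, if anything falls off the work surface, if the arm or the gripper's body presses on something with over 40 N, if the wrist force passes 120 N, or if a joint passes its speed limit or range.

## Working session

There is one attempt and no reset: what is moved stays moved. The work goes in short steps, each a Python script; the robot and the scene stay as the last script left them, time stands still between calls to the robot, and variables do not carry over. Pictures are saved under pics/ and viewed, about 8 in all and at most 12, crops included, and the job is handed in when it is done.

```bash
ls; mkdir -p pics; python3 - <<'E'
from plant import robot
import cv2,numpy as np,pickle
print(robot.sense(), robot.nose_length)
for n in("scene","top"):
    f=robot.grab_frame(n); pickle.dump(f,open(f"{n}0.pkl","wb"))
    cv2.imwrite(f"pics/{n}0.png",cv2.resize(f["image"][:,:,::-1],(800,600),interpolation=cv2.INTER_CUBIC))
    print(n,-f["R"].T@f["t"],f["fx"],f["R"])
E
```

```text
pics
{'t': 0.0, 'joint_pos': array([ 1.25006495,  0.46945855, -0.04857168,  1.53373618,  0.02409213,
        1.14099951, -0.08231661]), 'joint_velocities': array([-0.0004098 , -0.00021012, -0.00167387,  0.00079821, -0.00143893,
       -0.00153399, -0.00058801]), 'effort': array([ 1.84210903e-04, -5.10294878e+01, -4.65944584e-02, -2.37708092e+01,
        1.07856811e-02,  7.58186885e-03, -8.80784853e-06]), 'tcp_pos': array([ 0.19403241, -0.645901  ,  0.24123191]), 'tcp_rot': array([ 3.14151353e+00,  2.01475198e-03, -1.27897313e+00]), 'wrist_force': array([-0.66363162,  0.12711018, -0.15836942]), 'torque': array([0.02484045, 0.02641017, 0.01225312]), 'opening': 1.0036379414683978} 0.011
scene [ 1.01560366 -0.1270119   0.97514847] 425.01294554102594 [[ 0.24065083  0.97061009  0.00179743]
 [ 0.82950053 -0.20470216 -0.51964016]
 [-0.50400005  0.12654281 -0.85438333]]
top [0.36183881 0.03001003 1.48974018] 461.71221015107847 [[-0.02099153 -0.9997269   0.01026995]
 [-0.99578055  0.01998861 -0.08956306]
 [ 0.08933332 -0.01210668 -0.9959282 ]]
```

View pics/scene0.png

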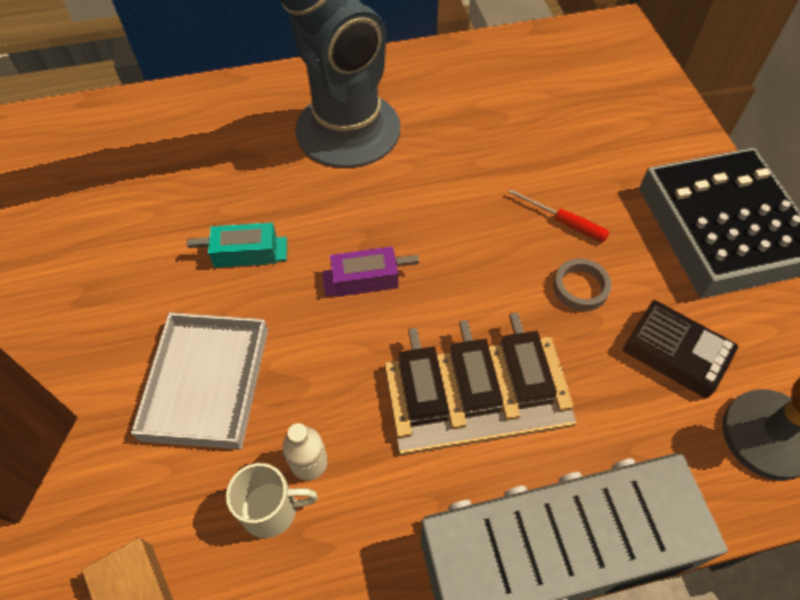

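View pics/top0.png

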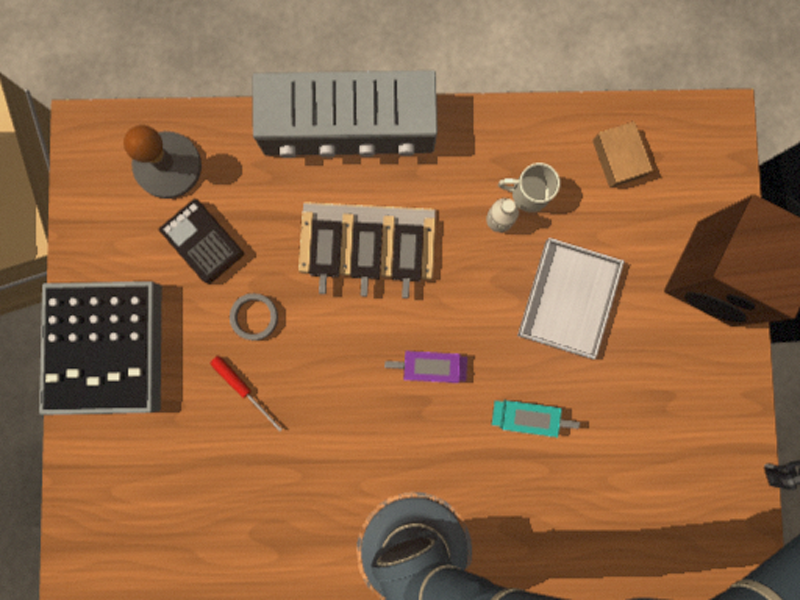

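The top view (800×600) shows the rack with three cases around (367,245), tongues at (322,285), (364,286) and (405,289). The tray is at (573,298). The purple and turquoise decoys are at (433,367) and (530,418). Next I'll measure with depth and enlarged crops.

```bash
cat > h.py <<'E'
import numpy as np,cv2
def cloud(f):
    z=f["range_z"]; v,u=np.mgrid[:z.shape[0],:z.shape[1]]
    P=np.stack([(u-f["cx"])/f["fx"]*z,(v-f["cy"])/f["fy"]*z,z],-1)
    return (P-f["t"])@f["R"], z>0
E
python3 - <<'E'
from h import *; import pickle
F={n:pickle.load(open(n+"0.pkl","rb")) for n in("top","scene")}
for n,f in F.items():
    X,ok=cloud(f); img=f["image"].astype(int)
    t=ok&(abs(X[...,2])<.004)&(X[...,0]>.3)&(X[...,0]<.8)&(abs(X[...,1])<.3)
    print(n,"table z",np.median(X[t][:,2]))
    for nm,lo,hi,bx in(("lids",.042,.052,(.4,.9,-.15,.35)),("tongue",.033,.0475,(.4,.9,-.15,.35)),("divid",.025,.031,(.4,.9,-.15,.35)),("trayrim",.028,.038,(.4,.9,-.6,-.2)),("trayfloor",.002,.008,(.4,.9,-.6,-.2))):
        m=ok&(X[...,2]>lo)&(X[...,2]<hi)&(X[...,0]>bx[0])&(X[...,0]<bx[1])&(X[...,1]>bx[2])&(X[...,1]<bx[3])
        if nm=="trayfloor": m&=(img.min(-1)>110)
        k,L,S,C=cv2.connectedComponentsWithStats(m.astype(np.uint8))
        for i in range(1,k):
            if S[i,4]<25: continue
            p=X[L==i]; r=cv2.minAreaRect((p[:,:2]*1000).astype(np.float32))
            print(nm,S[i,4],"med",p.mean(0).round(4),"rect",np.round(r[0],1),np.round(r[1],1),round(r[2],1))
a=F["top"]["image"][125:205,180:290]; a=cv2.resize(a,None,fx=7,fy=7,interpolation=cv2.INTER_CUBIC)
cv2.imwrite("pics/c1.png",a[:,:,::-1])
E
```

```text
top table z 0.00019063182383424233
lids 597 med [0.6121 0.1692 0.0465] rect [596.9 170.2] [ 58.4 149.9] 86.0
lids 581 med [0.6052 0.0861 0.0468] rect [591.7  86.7] [ 57.6 148.6] 85.7
lids 598 med [0.5995 0.0023 0.0466] rect [586.   3.] [ 57.9 147.9] 85.9
tongue 463 med [0.6045 0.1687 0.0442] rect [597.7 172.8] [ 63.1 150.5] 85.5
tongue 420 med [0.5998 0.0864 0.0441] rect [591.9  88.9] [ 62.2 148.7] 85.6
tongue 442 med [0.5946 0.0016 0.0442] rect [585.7   4.2] [ 60.8 151.3] 83.9
divid 153 med [0.6303 0.2104 0.0282] rect [631.8 210.4] [ 21.2 124.5] 85.8
divid 154 med [0.6273 0.1272 0.028 ] rect [625.  127.6] [ 24.4 127. ] 85.9
divid 177 med [0.6201 0.0425 0.0282] rect [619.1  42.8] [ 25.7 124. ] 85.9
divid 169 med [ 0.6131 -0.041   0.028 ] rect [614. -41.] [ 21.7 124.1] 85.6
divid 37 med [0.4839 0.2806 0.0267] rect [484.2 282.3] [54.2 20.5] 3.1
trayrim 88 med [ 0.5588 -0.2683  0.0332] rect [ 553.1 -265.9] [ 19.3 159.8] 65.7
trayrim 50 med [ 0.6019 -0.3622  0.0329] rect [ 602.9 -359.7] [103.1   6. ] 70.7
trayrim 59 med [ 0.5462 -0.4231  0.0333] rect [ 542.6 -424. ] [25.9 87.2] 87.9
tray
[... 1142 characters left out ...]
   0.0421 0.0276] rect [618.1  45.1] [ 28.3 126. ] 86.0
divid 409 med [ 0.6148 -0.0418  0.0276] rect [612.8 -36.7] [ 33.  126.2] 86.1
trayrim 641 med [ 0.5213 -0.3342  0.0324] rect [ 502.8 -332.4] [161.2 211.4] 71.5
trayrim 177 med [ 0.581  -0.5665  0.033 ] rect [ 579.5 -565.7] [  5.6 147.4] 61.8
trayrim 56 med [ 0.7009 -0.2737  0.0331] rect [ 704.7 -272.4] [25.1 67.7] 22.8
trayrim 33 med [ 0.7602 -0.2482  0.0329] rect [ 759.  -248.5] [10.7 54. ] 24.1
trayrim 47 med [ 0.7791 -0.415   0.0326] rect [ 778.4 -415.2] [86.9  1.6] 16.9
trayfloor 3231 med [ 0.5018 -0.3412  0.0047] rect [ 496.6 -340.4] [136.1 188.4] 71.7
trayfloor 46 med [ 0.7237 -0.2926  0.0048] rect [ 725.7 -292.5] [33.6 15.1] 22.4
```

View pics/c1.png

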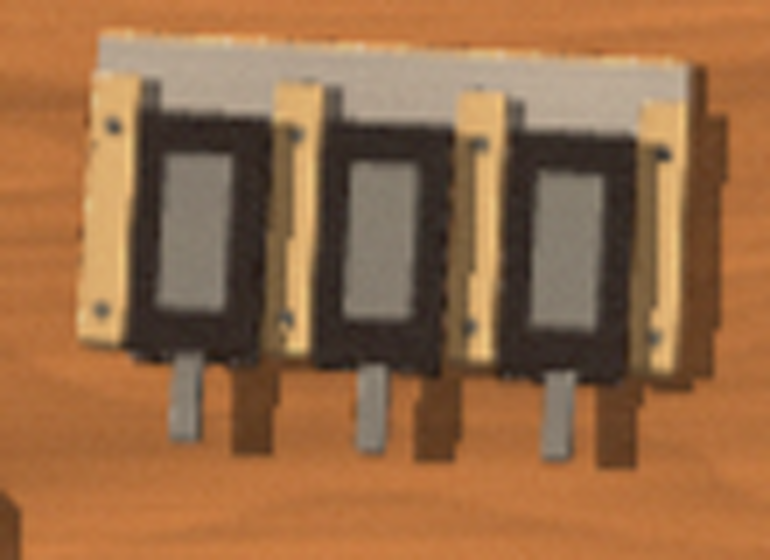

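Measured layout:
- **Rack:** yaw is about −4.1°. The case centres are near (0.616, 0.169), (0.610, 0.085) and (0.604, 0.001), with lid tops at 46 mm, as they should be.
- **Tray:** centre is about (0.503, −0.341), with its long axis at −18.5°.

I'll start with the case nearest the tray, which I'll call C.

```bash
cat >> h.py <<'E'
from plant import robot
YAW=-0.0716; ex=np.array([np.cos(YAW),np.sin(YAW),0]); ey=np.array([-np.sin(YAW),np.cos(YAW),0])
MID={"A":np.array([.616,.1688,0]),"B":np.array([.610,.085,0]),"C":np.array([.604,.0012,0])}
DOWN=[np.pi,0,YAW-np.pi/2]
def tng(c,th):   # TCP so that the grasp point is on the tongue at lid angle th
    return MID[c]+ex*(.055-.138*np.cos(th)+.012*np.sin(th))+np.array([0,0,.026+.138*np.sin(th)+.012*np.cos(th)-.008])
def F():
    s=robot.sense(); return s["wrist_force"]@np.array([ex,ey,[0,0,1]]).T
def arc(c,a,b,vel=.1,log=True):
    n=max(1,int(np.ceil(abs(b-a)/.14)))
    for th in np.linspace(a,b,n+1)[1:]:
        robot.move_straight(tng(c,th),vel=vel)
        f=F(); tan=f[0]*np.sin(th)+f[2]*np.cos(th); rad=-f[0]*np.cos(th)+f[2]*np.sin(th)
        if log: print(f"th {th:.2f} tan {tan:.2f} rad {rad:.2f} lat {f[1]:.2f} t {robot.sense()['t']:.2f}")
def take(c):
    robot.goto(tng(c,0)+[0,0,.07],DOWN)
    robot.move_straight(tng(c,0),vel=.15); robot.grip(0,30)
    s=robot.sense(); print(c,"grip",s["opening"],F(),s["tcp_pos"]-tng(c,0),s["t"])
def feel(c):
    arc(c,0,.8); arc(c,.8,.66,.05); arc(c,.66,.8,.05)
E
python3 - <<'E'
from h import *
for c in "ABC": print(robot.inverse_kinematics(tng(c,1.6),DOWN),robot.inverse_kinematics(tng(c,0)-.085*ex,DOWN))
print(F()); robot.grip(.45,30); print(robot.sense()["t"])
take("C"); feel("C")
E
```

```text
[ 0.07687432  0.66391541 -0.58044645  1.51164491  0.39233272  1.08397252
 -2.23349751] [-0.00936068  0.54246005 -0.57736635  2.12888896  0.51540514  0.60855744
 -2.59571751]
[ 0.17751286  0.6220114  -0.53703368  1.56872133  0.35113617  1.04839689
 -2.09634249] [ 0.0615235   0.48057143 -0.45189549  2.20209764  0.40539404  0.53734651
 -2.34054245]
[ 0.20629465  0.57682372 -0.38546858  1.6032681   0.24465289  1.00948896
 -1.89605749] [ 0.19941466  0.45287488 -0.39345885  2.24046039  0.3538298   0.50538029
 -2.11282709]
[-0.59848001  0.13128279 -0.51119476]
0.625
C grip 0.15460116774027544 [-1.09627147 -0.02522565  4.39442374] [ 8.62614312e-04 -4.75222247e-05  1.06175174e-03] 4.2083
th 0.13 tan 0.11 rad 0.46 lat -0.65 t 4.54
th 0.27 tan -0.68 rad 0.29 lat -0.03 t 4.88
th 0.40 tan 0.48 rad 1.23 lat -0.33 t 5.21
th 0.53 tan 0.19 rad 0.92 lat -0.68 t 5.54
th 0.67 tan 1.04 rad 1.52 lat -0.51 t 5.88
th 0.80 tan 0.74 rad -1.30 lat -0.11 t 6.21
th 0.66 tan 1.80 rad -0.94 lat -0.65 t 6.75
th 0.80 tan -2.52 rad -3.24 lat -0.19 t 7.29
```

```bash
cat >> h.py <<'E'
def tanf(th):
    v=[]
    for _ in range(6): robot.sleep(.03); v.append(F())
    f=np.mean(v,0); return round(f[0]*np.sin(th)+f[2]*np.cos(th),2), np.round(np.std(v,0),2)
def probe(c,seq=(.66,.8)):
    for th in seq:
        robot.move_straight(tng(c,th),vel=.06); print(th,tanf(th),robot.sense()["t"])
E
python3 - <<'E'
from h import *
probe("C",(.66,.8,.66,.8))
E
```

```text
0.66 (np.float64(2.03), array([0.32, 0.48, 0.53])) 7.9667
0.8 (np.float64(-1.49), array([0.21, 0.39, 0.44])) 8.6417
0.66 (np.float64(1.52), array([0.52, 0.44, 0.6 ])) 9.3167
0.8 (np.float64(-1.31), array([0.58, 0.26, 0.37])) 9.9917
```

```bash
python3 - <<'E'
from h import *
robot.grip(0,20); print(robot.sense()["t"],tanf(.8))
probe("C",(.7,.8))
E
```

```text
10.2083 (np.float64(-1.4), array([0.53, 0.39, 0.39]))
0.7 (np.float64(0.61), array([0.61, 0.75, 0.29])) 10.9917
0.8 (np.float64(-1.12), array([0.66, 0.52, 0.24])) 11.575
```

```bash
cat >> h.py <<'E'
from scipy.spatial.transform import Rotation as Ro
def pose(c,th,d):  # tool tilted by d about the hinge axis direction
    R=Ro.from_rotvec(ey*d)*Ro.from_euler("xyz",DOWN)
    return tng(c,th)+[0,0,.008]+.008*R.apply([0,0,1]), R.as_euler("xyz")
def probe2(c,seq=(.65,.8,.65,.8),ref=.8,vel=.06):
    for th in seq:
        p,a=pose(c,th,th-ref); robot.move_straight(p,vel=vel,attitude=a); print(th,tanf(th),round(robot.sense()["t"],2))
E
python3 - <<'E'
from h import *
probe2("C")
E
```

```text
0.65 (np.float64(0.48), array([0.7 , 0.62, 0.33])) 12.26
0.8 (np.float64(0.73), array([0.45, 0.6 , 0.6 ])) 12.94
0.65 (np.float64(2.25), array([0.64, 0.36, 0.43])) 13.62
0.8 (np.float64(0.58), array([0.63, 0.28, 0.82])) 14.31
```

```bash
python3 - <<'E'
from h import *
probe2("C",(.95,1.1,.95,1.05))
E
```

```text
0.95 (np.float64(-0.6), array([0.54, 0.46, 0.82])) 14.99
1.1 (np.float64(-1.53), array([0.86, 0.56, 0.47])) 15.68
0.95 (np.float64(-0.39), array([0.7 , 0.36, 0.67])) 16.36
1.05 (np.float64(-0.1), array([0.52, 0.34, 0.29])) 16.93
```

Once the tool turns with the lid, reversing direction shows no 3.6 N hysteresis, so C looks free. I'll go past 1.15 with a contact guard, since a stiff hinge would bind there.

```bash
python3 - <<'E'
from h import *
for th in (1.2,1.3,1.42,1.54,1.66):
    p,a=pose("C",th,.25); hit=robot.move_straight(p,vel=.1,attitude=a,contact_N=9); print(th,hit,F(),robot.sense()["t"])
    if hit: break
else:
    robot.grip(.4); robot.sleep(.1); 
    p,a=pose("C",1.66,0); robot.move_straight(p+[0,0,.06],vel=.25,attitude=DOWN)
    import pickle
    f=robot.grab_frame("scene"); X,ok=cloud(f)
    m=ok&(np.linalg.norm(X[...,:2]-(MID["C"]+.06*ex)[:2],axis=-1)<.08)&(X[...,2]>.055)&(X[...,2]<.18)
    r=(X[m]-MID["C"])@np.array([ex,ey,[0,0,1]]).T; r=r[(abs(r[:,1])<.035)]
    for z in np.arange(.06,.18,.02):
        q=r[(r[:,2]>z)&(r[:,2]<z+.02)]; print(z.round(2),len(q),q[:,0].min().round(3) if len(q) else None,q[:,0].max().round(3) if len(q) else None)
    cv2.imwrite("pics/s1.png",cv2.resize(f["image"][150:384,200:460,::-1],None,fx=2.5,fy=2.5)); print(robot.sense()["t"])
E
```

```text
1.2 False [ 0.99512435 -0.49009376 -0.8409145 ] 17.2833
1.3 False [ 1.16836905 -0.40071948 -4.71883022] 17.575
1.42 False [ 2.25101653  0.22534166 -4.50217291] 17.8917
1.54 False [-0.93953284  0.58490674 -3.36021138] 18.2083
1.66 False [-0.84184308 -0.37593427 -5.42016832] 18.525
0.06 12 0.074 0.097
0.08 10 0.085 0.104
0.1 18 0.087 0.11
0.12 218 0.093 0.113
0.14 6 0.11 0.119
0.16 40 0.11 0.123
19.4083
```

View pics/s1.png

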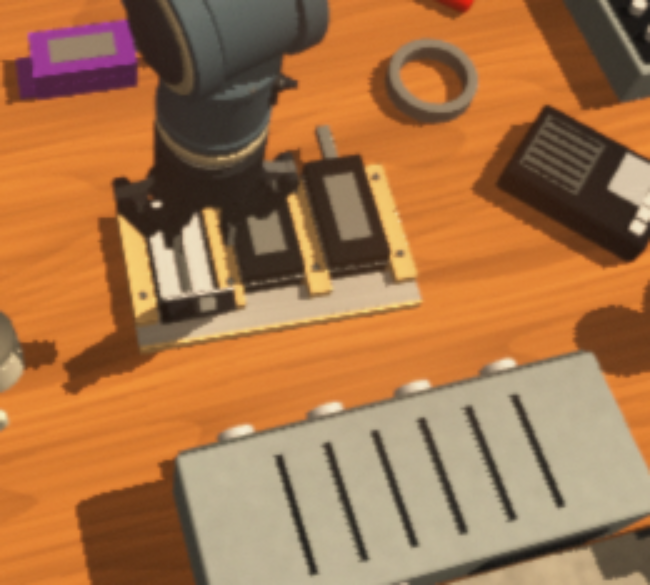

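C has fallen fully open: its white inside shows around (190,260), and the depth profile leans back about 0.3 rad past upright. So C is free. B is next.

```bash
python3 - <<'E'
from h import *
c="B"
robot.goto(tng(c,0)+[0,0,.07],DOWN); robot.move_straight(tng(c,0),vel=.2); robot.grip(0,20)
s=robot.sense(); print("grip",s["opening"],F(),s["t"])
arc(c,0,.8,.15); probe2(c)
E
```

```text
grip 0.16189046452897127 [0.65803236 0.36600461 3.33867756] 21.075
th 0.13 tan 0.32 rad 0.16 lat 0.50 t 21.35
th 0.27 tan 0.60 rad 1.20 lat 0.60 t 21.62
th 0.40 tan -0.48 rad 1.73 lat 0.03 t 21.90
th 0.53 tan 0.59 rad 1.46 lat -0.17 t 22.18
th 0.67 tan 1.82 rad 4.35 lat -1.12 t 22.45
th 0.80 tan 2.89 rad 2.03 lat -0.63 t 22.73
0.65 (np.float64(0.9), array([0.56, 0.28, 0.57])) 23.41
0.8 (np.float64(0.97), array([0.32, 0.36, 0.36])) 24.09
0.65 (np.float64(1.45), array([0.39, 0.24, 0.45])) 24.77
0.8 (np.float64(0.92), array([0.18, 0.54, 0.44])) 25.46
```

B shows no hysteresis (0.9 / 0.97 / 1.45 / 0.92), so it is free as well. I'll open it fully and go on to A.

```bash
python3 - <<'E'
from h import *
c="B"
for th in (.95,1.1,1.2,1.3,1.42,1.54,1.66):
    p,a=pose(c,th,min(th-.8,.25)); hit=robot.move_straight(p,vel=.12,attitude=a,contact_N=9); f=F(); print(th,hit,f,robot.sense()["t"])
    if hit: break
else:
    robot.grip(.4); robot.sleep(.1)
    robot.move_straight(pose(c,1.66,0)[0]+[0,0,.06],vel=.25,attitude=DOWN)
    c="A"
    robot.goto(tng(c,0)+[0,0,.07],DOWN); robot.move_straight(tng(c,0),vel=.2); robot.grip(0,20)
    s=robot.sense(); print("grip",s["opening"],F(),s["t"])
    arc(c,0,.8,.15); probe2(c)
E
```

```text
0.95 True [-1.382638    0.10258405  3.80882242] 25.725
```

```bash
python3 - <<'E'
from h import *
s=robot.sense(); print(s["tcp_pos"],pose("B",.8,0)[0],pose("B",.95,.15)[0],s["opening"],tanf(.9))
f=robot.grab_frame("scene"); X,ok=cloud(f)
cv2.imwrite("pics/s2.png",cv2.resize(f["image"][120:320,220:420,::-1],None,fx=3,fy=3))
E
```

```text
[0.59588513 0.0867111  0.13962866] [0.57754611 0.08732768 0.12535562] [0.59333602 0.08619518 0.13732137] 0.158762243261178 (np.float64(2.51), array([0.71, 0.97, 0.97]))
```

View pics/s2.png

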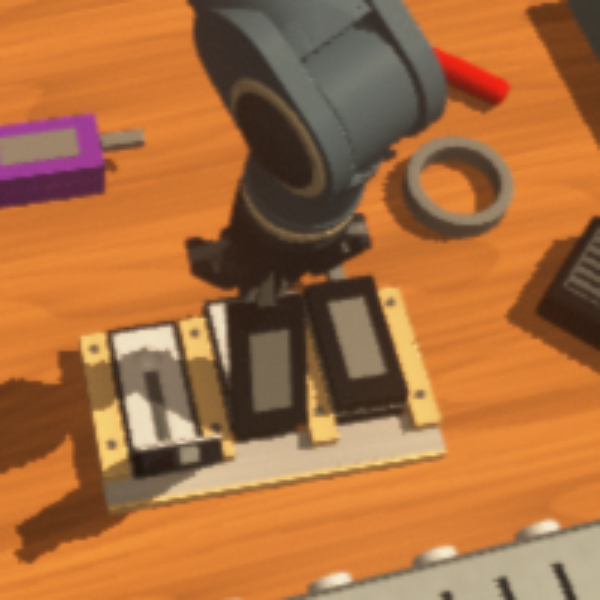

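B's lid (270,370 in the crop) is up at about 50° with the tongue in the jaws. The TCP had already reached its target, so the contact trigger was a motion transient. I'll continue, checking the tangential force after each step.

```bash
cat >> h.py <<'E'
def openup(c,ths):
    for th in ths:
        p,a=pose(c,th,min(max(th-.8,0),.25)); robot.move_straight(p,vel=.1,attitude=a); f=F()
        tan=f[0]*np.sin(th)+f[2]*np.cos(th); e=np.linalg.norm(robot.sense()["tcp_pos"]-p)
        print(th,"tan",round(tan,2),"err",round(e,4),f.round(1),round(robot.sense()["t"],2))
        if tan<-7 or tan>9: return False
    robot.grip(.4); robot.sleep(.1)
    robot.move_straight(pose(c,1.66,0)[0]+[0,0,.06],vel=.25,attitude=DOWN); return True
E
python3 - <<'E'
from h import *
if openup("B",(1.05,1.18,1.3,1.42,1.54,1.66)):
    c="A"
    robot.goto(tng(c,0)+[0,0,.07],DOWN); robot.move_straight(tng(c,0),vel=.2); robot.grip(0,20)
    s=robot.sense(); print("grip",s["opening"],F(),s["t"])
    arc(c,0,.8,.15); probe2(c)
E
```

```text
1.05 tan 1.56 err 0.0014 [-3.4 -0.5  9.1] 26.25
1.18 tan -1.0 err 0.0008 [-0.7  1.6 -0.8] 26.58
1.3 tan -0.34 err 0.0014 [ 0.8  0.  -4.3] 26.9
1.42 tan -0.07 err 0.0008 [ 1.  0. -7.] 27.22
1.54 tan 0.29 err 0.0009 [  0.6   0.1 -10. ] 27.53
1.66 tan 0.63 err 0.0006 [ 0.1 -0.7 -6.3] 27.85
grip 0.16036781228538707 [ 1.41186119 -0.45238453  4.28930595] 30.35
th 0.13 tan 1.63 rad 0.77 lat -0.58 t 30.62
th 0.27 tan 1.51 rad 1.71 lat 0.23 t 30.90
th 0.40 tan 0.77 rad 0.19 lat -0.48 t 31.18
th 0.53 tan 1.01 rad -0.49 lat 0.49 t 31.45
th 0.67 tan 1.28 rad 0.03 lat -0.54 t 31.73
th 0.80 tan 1.26 rad 0.13 lat -0.64 t 32.00
0.65 (np.float64(0.3), array([0.27, 0.66, 0.53])) 32.68
0.8 (np.float64(-0.09), array([0.59, 0.46, 0.72])) 33.37
0.65 (np.float64(0.61), array([0.41, 0.27, 0.42])) 34.05
0.8 (np.float64(-0.02), array([0.8 , 0.13, 0.72])) 34.73
```

```bash
python3 - <<'E'
from h import *
f=robot.grab_frame("scene")
cv2.imwrite("pics/s3.png",cv2.resize(f["image"][120:320,220:420,::-1],None,fx=3,fy=3))
print(robot.sense()["wrist_force"],robot.sense()["torque"])
E
```

```text
[ 3.48973713  0.41214177 -3.30335799] [-0.01790711 -0.58961281  0.01061704]
```

View pics/s3.png

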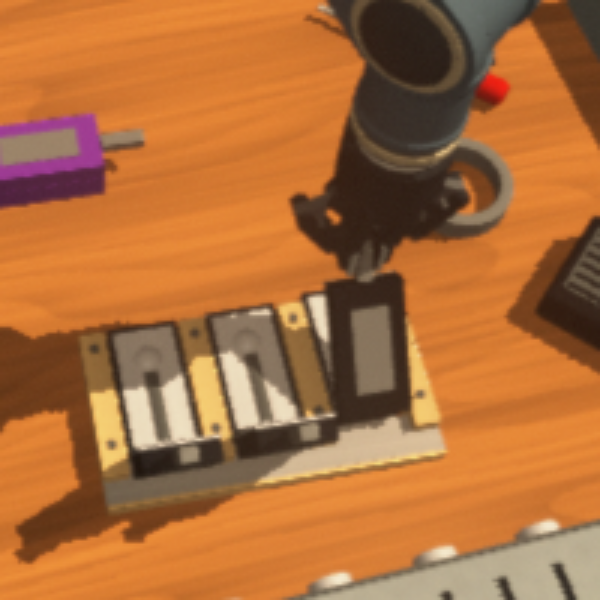

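```bash
python3 - <<'E'
from h import *
t0=robot.sense()["t"]
for seq in (np.arange(.77,.64,-.03),np.arange(.68,.81,.03)):
    v=[]
    for th in seq:
        p,a=pose("A",th,th-.8); robot.move_straight(p,vel=.08,attitude=a); f=F(); v.append(f[0]*np.sin(th)+f[2]*np.cos(th))
    print(np.round(v,2),np.mean(v).round(2),robot.sense()["t"]-t0)
E
```

```text
[-0.73 -0.88  0.49  0.32  0.12] -0.14 1.25
[-0.24 -0.12  0.13 -0.06 -0.2 ] -0.1 2.5
```

A shows no drag in either direction. The decisive check is whether it binds at 1.15, so I'll go on in guarded steps.

```bash
python3 - <<'E'
from h import *
print(openup("A",(.95,1.08,1.16,1.22,1.3,1.42,1.54,1.66)))
f=robot.grab_frame("scene"); X,ok=cloud(f)
cv2.imwrite("pics/s4.png",cv2.resize(f["image"][120:320,220:420,::-1],None,fx=3,fy=3)); print(robot.sense()["t"])
E
```

```text
0.95 tan 2.16 err 0.0017 [ 0.3 -0.6  3.2] 37.63
1.08 tan 0.63 err 0.0014 [-1.6  1.   4.3] 37.96
1.16 tan -1.78 err 0.0015 [ 0.9  0.3 -6.5] 38.22
1.22 tan -3.25 err 0.0014 [-0.7 -0.5 -7.5] 38.47
1.3 tan -2.84 err 0.0008 [-1.  -0.1 -6.9] 38.73
1.42 tan -1.48 err 0.0002 [-0.7  0.6 -5.3] 39.04
1.54 tan -9.86 err 0.0035 [-9.9 -1.8  1.1] 39.36
False
39.4083
```

View pics/s4.png

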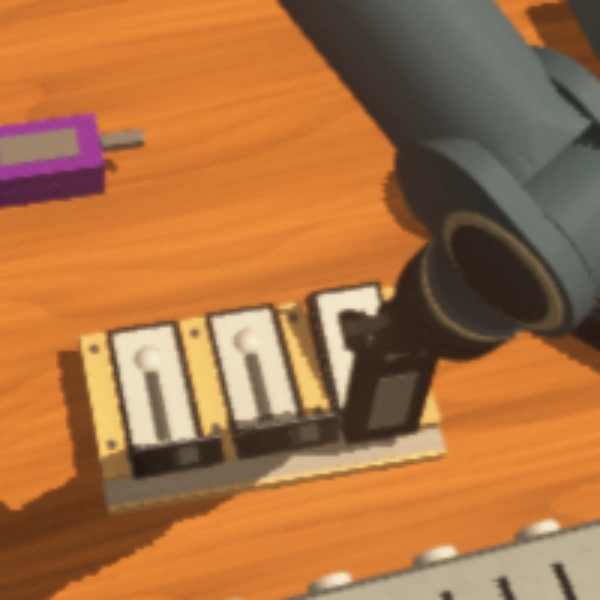

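```bash
cat >> h.py <<'E'
def lidangle(c):
    f=robot.grab_frame("scene"); X,ok=cloud(f)
    r=(X[ok]-MID[c])@np.array([ex,ey,[0,0,1]]).T
    r=r[(abs(r[:,1])<.025)&(r[:,2]>.055)&(r[:,2]<.125)&(r[:,0]>-.02)&(r[:,0]<.14)]
    h=np.linspace(.055,.125,8)
    for a,b in zip(h,h[1:]):
        q=r[(r[:,2]>=a)&(r[:,2]<b),0]
        if len(q): print(round(a,3),len(q),"x max %.3f med %.3f"%(q.max(),np.median(q)))
E
python3 - <<'E'
from h import *
s=robot.sense(); print(s["opening"],s["tcp_pos"],F(),s["t"]); lidangle("A"); print(pose("A",1.54,.25))
print(F(),F())
E
```

```text
0.15968816575083752 [0.67326258 0.16514667 0.15756858] [-9.75140005 -2.46043961  0.55761563] 39.4083
0.055 40 x max 0.079 med 0.078
0.065 52 x max 0.079 med 0.076
0.075 45 x max 0.076 med 0.074
0.085 51 x max 0.074 med 0.073
0.095 57 x max 0.073 med 0.071
0.105 51 x max 0.071 med 0.069
0.115 59 x max 0.070 med 0.068
(array([0.67661016, 0.16445288, 0.15655276]), array([ 2.89159265,  0.        , -1.64239633]))
[-9.84499019 -2.4531124  -0.01388262] [-9.84499019 -2.4531124  -0.01388262]
```

```bash
python3 - <<'E'
from h import *
for n in("scene","top"):
    f=robot.grab_frame(n); X,ok=cloud(f)
    for c in "ABC":
        r=(X[ok]-MID[c])@np.array([ex,ey,[0,0,1]]).T
        o=[]
        for a in np.arange(-.06,.05,.01):
            q=r[(abs(r[:,1])<.031)&(r[:,0]>=a)&(r[:,0]<a+.01)&(r[:,2]>.005)&(r[:,2]<.075),2]
            o.append((len(q),round(float(np.percentile(q,90)),3)) if len(q)>3 else None)
        print(n,c,o)
print(robot.sense()["t"])
E
```

```text
scene A [None, (53, 0.058), (107, 0.056), (79, 0.054), (38, 0.05), (41, 0.047), (43, 0.045), (44, 0.043), (37, 0.04), (28, 0.037), (18, 0.034)]
scene B [(43, 0.027), (90, 0.027), (84, 0.028), (90, 0.03), (98, 0.029), (94, 0.027), (97, 0.028), (89, 0.028), (103, 0.028), (102, 0.027), (99, 0.027)]
scene C [(26, 0.028), (90, 0.028), (93, 0.027), (88, 0.03), (99, 0.028), (95, 0.027), (97, 0.027), (100, 0.028), (105, 0.028), (96, 0.027), (105, 0.028)]
top A [(6, 0.008), (69, 0.057), (59, 0.059), (59, 0.057), (60, 0.056), (56, 0.052), (55, 0.051), (61, 0.044), (56, 0.043), (54, 0.04), (56, 0.038)]
top B [(22, 0.029), (43, 0.03), (38, 0.029), (33, 0.033), (26, 0.03), (17, 0.029), (8, 0.027), None, None, None, None]
top C [None, None, None, None, None, None, None, None, None, None, (4, 0.028)]
39.5583
```

A's front rim stands about 30 mm high (a 0.27 rad tilt). So A is stiff: its lid bound near 1.15 and the pull has been tipping the case. I'll back down the arc to 0.8, check that the case sits flat, then do the let-go test.

```bash
cat >> h.py <<'E'
def rim(c,off=0):
    f=robot.grab_frame("scene"); X,ok=cloud(f); r=(X[ok]-MID[c]+off*ex)@np.array([ex,ey,[0,0,1]]).T
    return [round(float(np.percentile(r[(abs(r[:,1])<.031)&(r[:,0]>=a)&(r[:,0]<a+.015)&(r[:,2]>.02)&(r[:,2]<.075),2],80)),3) for a in(-.05,-.035,-.02)]
E
python3 - <<'E'
from h import *
for th in (1.4,1.26,1.12,.98,.88,.8):
    p,a=pose("A",th,max(0,min(th-.8,.25))); robot.move_straight(p,vel=.1,attitude=a); f=F(); print(th,f.round(1),round(robot.sense()["t"],2))
print(rim("A"))
f=robot.grab_frame("scene"); cv2.imwrite("pics/s5.png",cv2.resize(f["image"][120:320,220:420,::-1],None,fx=3,fy=3))
E
```

```text
1.4 [-1.3  0.7 -7.8] 39.9
1.26 [ 0.2 -0.1 -7.9] 40.24
1.12 [-1.4  0.3 -2.4] 40.58
0.98 [-4.1 -0.7  8.2] 40.92
0.88 [-7.1 -0.2 10.6] 41.21
0.8 [-8.5  0.5 10.5] 41.47
[0.026, 0.026, 0.027]
```

View pics/s5.png

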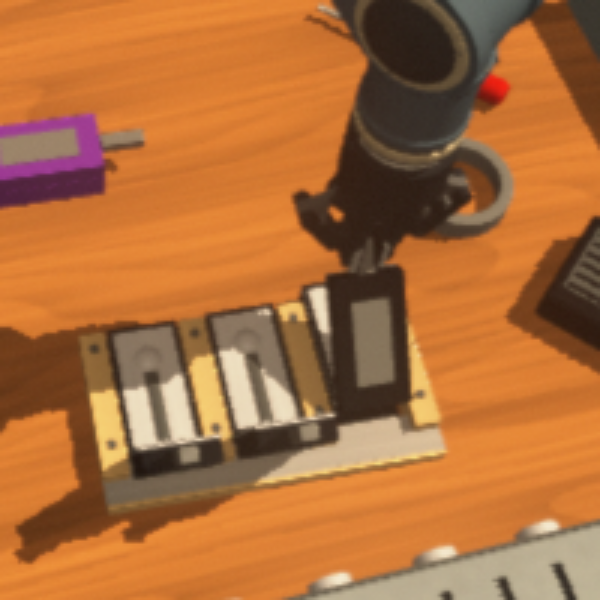

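The case is flat again (rim 26–27 mm) and the lid is near 45°. Now the let-go test, then re-grip and shut.

```bash
cat >> h.py <<'E'
def lidfit(c):
    f=robot.grab_frame("scene"); X,ok=cloud(f); r=(X[ok]-MID[c])@np.array([ex,ey,[0,0,1]]).T
    r=r[(abs(r[:,1])<.02)&(r[:,0]>-.04)&(r[:,0]<.07)&(r[:,2]>.05)&(r[:,2]<.13)]
    k=np.polyfit(r[:,2],r[:,0],1); return len(r), np.pi/2+np.arctan(k[0])
E
python3 - <<'E'
from h import *
print(lidfit("A")); robot.grip(.4,30); robot.sleep(.3); print(lidfit("A"),F()); robot.sleep(.6); print(lidfit("A"),robot.sense()["t"])
E
```

```text
(718, np.float64(0.7852527037514899))
(742, np.float64(0.7746108243100698)) [ 0.24204288  0.87055747 -0.64248189]
(745, np.float64(0.7738690023861369)) 42.95
```

A stays up by itself at 0.774 rad, so it is confirmed stiff. Next I shut it and slide it out.

```bash
cat >> h.py <<'E'
def caseloc(lo=.04,hi=.05,box=None):
    f=robot.grab_frame("top"); X,ok=cloud(f); r=(X[ok]-MID["A"])@np.array([ex,ey,[0,0,1]]).T
    r=r[(abs(r[:,1])<.04)&(r[:,0]>-.22)&(r[:,0]<.06)&(r[:,2]>.036)&(r[:,2]<.07)]
    return r
E
python3 - <<'E'
from h import *
robot.grip(0,30); arc("A",.77,0,.12); robot.move_straight(tng("A",-.025),vel=.05); print(F(),robot.sense()["t"])
r=caseloc(); print([(round(a,2),np.median(r[(r[:,0]>=a)&(r[:,0]<a+.015),2]).round(4)) for a in(-.04,-.02,0,.02,.035)])
robot.grip(0,45)
p=tng("A",0)-.088*ex; robot.move_straight(p,vel=.12); s=robot.sense(); print(s["opening"],s["tcp_pos"]-p,F(),s["t"])
robot.grip(.4); robot.move_straight(p+[0,0,.1],vel=.3)
f=robot.grab_frame("scene"); cv2.imwrite("pics/s6.png",cv2.resize(f["image"][100:320,200:420,::-1],None,fx=2.7,fy=2.7))
f=robot.grab_frame("top"); X,ok=cloud(f); r=(X-MID["A"])@np.array([ex,ey,[0,0,1]]).T
m=ok&(abs(r[...,1])<.05)&(r[...,0]>-.24)&(r[...,0]<.07)&(r[...,2]>.036)&(r[...,2]<.055)
q=r[m]; b=q[(abs(q[:,0]+.088)<.04)]; print("z",[np.median(q[abs(q[:,0]-a)<.01,2]).round(4) for a in(-.13,-.11,-.09,-.07,-.05)],"y",b[:,1].min(),b[:,1].max(),"x max",np.percentile(q[:,0],[1,99]),robot.sense()["t"])
E
```

```text
th 0.64 tan -0.83 rad 2.55 lat 2.88 t 43.59
th 0.51 tan -0.76 rad 3.97 lat 3.37 t 43.89
th 0.39 tan -1.46 rad 2.29 lat 3.52 t 44.19
th 0.26 tan -1.43 rad -0.29 lat 3.05 t 44.49
th 0.13 tan -1.09 rad -1.60 lat 1.58 t 44.79
th 0.00 tan 15.84 rad 2.21 lat -0.80 t 45.09
[-7.89910818 -4.34099984 35.77277011] 45.3417
[(-0.04, np.float64(0.0457)), (-0.02, np.float64(0.0469)), (0, np.float64(0.0483)), (0.02, np.float64(0.0475)), (0.04, np.float64(0.0484))]
0.1534140291514682 [0.00386547 0.00020325 0.00253222] [ 3.11126069 -0.11216355 12.21258049] 46.4917
z [np.float64(0.0456), np.float64(0.0472), np.float64(0.0469), np.float64(0.0465), np.float64(0.0464)] y -0.02877680837158553 0.029462600347163095 x max [-0.1369496  -0.03915371] 47.4083
```

View pics/s6.png

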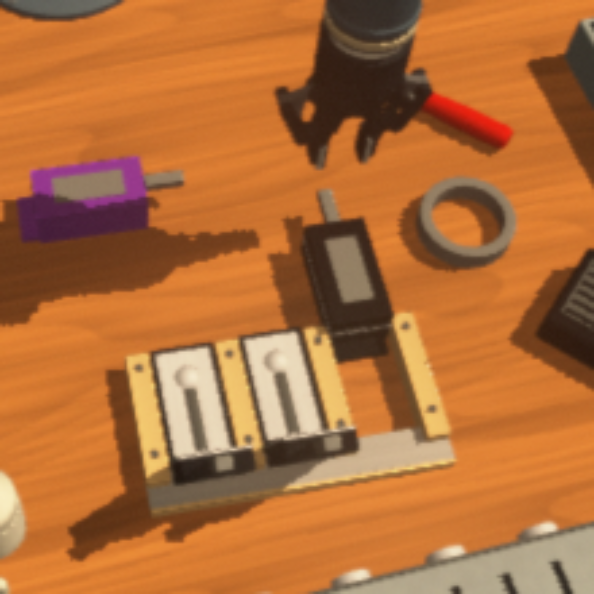

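The case is out, shut and flat on the table (lid at 46–47 mm), clear of the strip and centred on its line. I'll take it across its sides and carry it to the tray.

```bash
python3 - <<'E'
from h import *
TY=np.deg2rad(-18.5); tx=np.array([np.cos(TY),np.sin(TY),0]); D2=[np.pi,0,TY-np.pi/2]
T=np.array([.5028,-.341,0])+.010*tx
g=MID["A"]-.086*ex
print(robot.inverse_kinematics(T+[0,0,.02],D2),robot.inverse_kinematics(g+[0,0,.014],DOWN))
robot.grip(1.0); robot.move_straight(g+[0,0,.1],vel=.2); robot.move_straight(g+[0,0,.014],vel=.12)
robot.grip(0,90); s=robot.sense(); z0=s["tcp_pos"][2]; print(s["opening"]*85,z0,F(),s["t"])
robot.move_straight(g+[0,0,.12],vel=.12); print(F(),robot.sense()["opening"])
robot.move_straight(T+[0,0,.12],vel=.25,attitude=D2); print(F(),robot.sense()["t"])
robot.move_straight(T+[0,0,.04],vel=.12); robot.move_straight(T+[0,0,z0+.0052],vel=.03); robot.sleep(.2); s=robot.sense(); print(F(),s["tcp_pos"]-T,z0,s["opening"],s["t"])
f=robot.grab_frame("scene"); cv2.imwrite("pics/s7.png",cv2.resize(f["image"][170:310,70:220,::-1],None,fx=4,fy=4))
E
```

```text
[ 0.75690079  0.66113986 -0.3221959   1.82965785  0.30671292  0.69966289
 -1.63213229] [-0.04835833  0.62811978 -0.45607214  1.96771968  0.44528417  0.64459265
 -2.43306221]
57.08116693653461 0.015007501449891015 [-1.13980211 -0.32451878  5.85730048] 49.8083
[ 0.16590598  0.36341857 -8.35792277] 0.6699712706561342
[ 0.38088631  0.21943345 -7.06200077] 53.0667
[ 0.28651569 -0.13181631 -6.71925384] [ 1.64417294e-04 -4.26367878e-05  2.01604743e-02] 0.015007501449891015 0.6685773440038603 54.8917
```

View pics/s7.png

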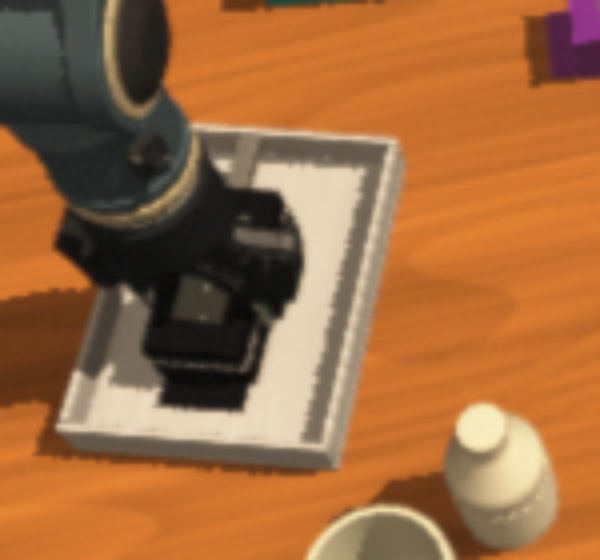

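The case is inside the tray, but the wrist still carries about 7 N, so it isn't resting yet. I'll lower it in small steps until the floor takes the weight.

```bash
python3 - <<'E'
from h import *
s=robot.sense(); p=np.array(s["tcp_pos"]); 
for i in range(1,8):
    robot.move_straight(p-[0,0,.001*i],vel=.02); f=np.mean([F() for _ in (robot.sleep(.03),robot.sleep(.03))],0); print(i,f.round(2),robot.sense()["t"])
    if f[2]>-2: break
robot.grip(.95); robot.sleep(.1); robot.move_straight(p+[0,0,.13],vel=.2); robot.move_straight(p+[-.05,.0,.25],vel=.3)
for n in ("scene","top"):
    f=robot.grab_frame(n); X,ok=cloud(f)
    if n=="scene": cv2.imwrite("pics/s8.png",cv2.resize(f["image"][...,::-1],(800,600)))
    TY=np.deg2rad(-18.5); A=np.array([[np.cos(TY),np.sin(TY),0],[-np.sin(TY),np.cos(TY),0],[0,0,1]])
    r=(X[ok]-[.5028,-.341,0])@A.T; r=r[(abs(r[:,0])<.11)&(abs(r[:,1])<.08)&(r[:,2]>.04)&(r[:,2]<.07)]
    if len(r): print(n,len(r),r.min(0).round(3),r.max(0).round(3),[np.median(r[(abs(r[:,0]-a)<.012)&(abs(r[:,1]-b)<.012),2]).round(4) for a in(-.03,.05) for b in (-.015,.015)])
print(robot.sense()["t"])
E
```

```text
1 [-4.55  1.76  4.93] 55.2583
scene 1172 [-0.094 -0.03   0.04 ] [0.056 0.03  0.056] [np.float64(0.0507), np.float64(0.0506), np.float64(0.0502), np.float64(0.0501)]
top 609 [-0.104 -0.068  0.04 ] [0.056 0.031 0.062] [np.float64(0.0509), np.float64(0.0511), np.float64(0.051), np.float64(0.0503)]
57.2167
```

View pics/s8.png

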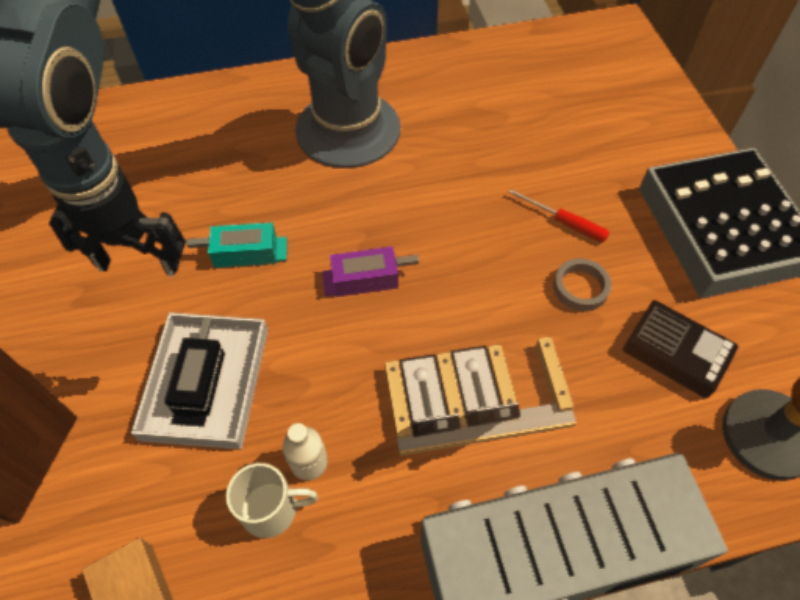

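The case sits shut and flat in the tray: the lid is at 50–51 mm at all four points checked, and 51 is expected. The other two stand fully open in their bays, and the other things on the table look unmoved.

```bash
python3 -c "
from plant import robot
robot.close_job(); print(robot.sense()['t'])"
```

```text
the job is handed in; nothing more can be done
the job is handed in; nothing more can be done
```

The job is done and handed in at about 57 s. Two cases were free and stand fully open in their bays; the third was stiff and is in the repair tray.

- **Free cases:** The right-hand and middle cases, seen from the robot, swung freely past 1.15 rad and fell open to the stop.
- **Stiff case:** The left-hand lid stayed up by itself at 0.77 rad for about 0.9 s after I let go. I shut it, slid the case out by the tongue, let go of it on the table, then set it down in the tray held across its sides.
- **Last checks:** The case lies shut and flat inside the tray, with its lid top 50–51 mm above the table (51 expected). In the last picture the other things on the table look unmoved.

**What disagreed:** The force feel at 45° did not show the stiff hinge, so I took that lid for free and kept opening it. It bound, and the pull tipped the case in its bay, its front rim rising about 30 mm, with roughly 10 N at the wrist. The force check and depth images caught this. I lowered it flat again (rim back at 26–27 mm) before the let-go test. So that lid was pulled further than the half-way asked before its test. While shutting it I also pressed down with about 36 N at the wrist; the limit is 120 N.

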